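Shut the toy cube and lock it with the snap hook

ROBOT

A 6-joint arm with a two-finger parallel gripper is mounted at the origin on the work surface. World frame = base frame: x ahead of the robot, y to its left, z up, the work surface at z = 0. Lengths are in m, angles in rad, forces in N, time in s.
With the tool pointing down it reaches from about 0.35 to 0.975 m from the base axis. Payload 7.1 kg.
Tool frame: the origin (TCP) lies at the very end of the fingers, on their centre line; the grasp point (between the pads) lies ctrl.tcp_to_grasp behind it (ctrl.tcp_to_grasp is the distance from the TCP to the grasp point, in m); z points along the fingers, y is the direction in which the jaws open and shut (so a half turn about z gives the same grasp; the last joint's range is limited). The gripper opens to 88 mm and grips with 3 to 60 N. Pads are 20 mm wide; open, the fingers measure 115 mm over their backs; the gripper's body (75 mm by 178 mm) begins 61 mm behind the grasp point.
Start: joints at [-1.151, 0.423, 1.63, -0, 1.089, -0.019], TCP at [0.266, -0.566, 0.223] pointing down, gripper open.
Joint ranges: [-3, 3], [-0.9, 2.11], [0.09, 2.58], [-1.31, 4.45], [0.11, 2.69], [-2.54, 2.54]. Speed limits (rad/s): [2.39, 2.39, 3.01, 3.14, 3.14, 3.14].

INTERFACE

Orientations are given as a rotation vector (axis times angle).
In Python, from workcell import ctrl gives the robot as it stands.
- The arm moves only by the shell command python3 -m creep 'ROWS' [FORCE]. ROWS is JSON, one flat list of numbers, 5 for each row, row after row: the shift along the tool's x, y, z in mm, then the turn about the tool's z in degrees, then the finger opening in mm, from 0 to 87.8. In form: [dx, dy, dz, yaw, fingers, dx, dy, dz, yaw, fingers, ...]. A call has 1 to 20 rows; each row shifts and turns the commanded pose from where the row before left it, along the tool's axes as they then stand; what a row does not reach is not made up. A row lasts 1/8 s, in which the tool goes at most 62.5 mm and 10.7 degrees, less where a joint would pass 70% of its speed; a pose out of reach is approached as far as the arm can. A call is refused whole if a number of a shift passes 62.5 or a number of a turn 10.7, either way. A call with a gripper value outside its range is refused whole. The fingers move at their own pace and stop on an object; FORCE is the grip in N (left out, the last holds). Time passes only in rows, so rows that do not move let the fingers close. It gives the time, the measured TCP pose, the force and the opening at its end, in the units of the state.
- ctrl.get_obs(): the state, without advancing time (a new reading comes with each control period).
- ctrl.camera(name): name is "side" or "top" or "wrist"; returns a dict with "color" (384x512x3 uint8, red, green, blue), "range_z" (384x512 float32, m along the optical axis (not along the pixel's ray), 0 where there is no reading), "vfov" (degrees; the focal length in pixels is half the picture's height over the tangent of half this angle, whatever the lens; pixels are square), "cx", "cy" (the principal point, pixels), "dist_coeffs" ([k1, k2, p1, p2, k3] as OpenCV has them; the pictures are not rectified), "T" (4x4, takes a point from camera to world coordinates); the wrist camera has in their place "mount" (4x4, takes a point from camera to tool coordinates, whose origin is the TCP and whose axes are the flange's). Camera axes: x right, y down, z forward; pixel columns grow to the right and rows downward; lengths in m; the calibration is good to about 2 mm. A picture is of the moment at which its call begins: read the wrist's pose just before it.
- ctrl.job_done(): hands the job in, once; it reports no verdict.
The state is a dict: "t": time; "qpos": joint angles; "joint_velocities": joint speeds; "joint_efforts": joint torques, N m; "eef_pos": TCP position; "tool_rot": TCP orientation; "ft_force": force on the tool from outside, world axes, zero at the start; "ft_torque": the same for the moment, N m; "finger_gap": finger opening in m.
Only numpy, scipy, OpenCV 4.12 (cv2) and the standard library are available. Lean on these libraries where they do the work, as an engineer would, in place of code of your own. Each camera call takes 0.05 s, during which the arm holds its last target. There are 200 camera calls.

TASK

Swing the storage cube's door fully shut, so that the steel ring pokes out through the notch in the door. Then stand the snap hook over the ring's top bar, mouth down, and push it on until its sprung gate flicks shut behind the bar; push gently, never pressing it on the ring or cube with more than 25 N. Let it down onto the bar before you let go, and leave the hook hanging on the ring with the door shut, and leave the other toys where they are.

Things in the scene. Friction and masses are not known exactly. Their poses are not given: they have to be found in the camera images.
- cube: Fixed plywood storage cube, 200 mm each way, open at the front. Origin: centre of its underside; x points from the front to the back, y to its left seen from the robot, z up. Its front edge is at x = -100 mm. A white bunny stands on top.
- door (a joint): Angle of the cube's swing door (rad): 0 fully shut, grows as it opens towards the robot. Upright hinge at cube frame (-100, +100) mm, on the left. 196 mm wide and high, 15 mm thick, 0.35 kg, hinge friction 0.04 N m, stays where left. Shut, its outer face is at cube x = -116 mm. A notch in its top edge, 141 to 175 mm from the hinge, lets the ring through.
- door_push (a point): Point on the outer face of the door, at its top edge (z 196 mm), 90 mm from the hinge: clear of the ring, a good place to push the door. Turns with the door; its x axis is normal to the door, pointing inwards.
- ring_bar (a point): Nominal middle of the level top bar (along cube x) of a steel ring, an upright rectangular link of 7 mm rod; fixed in the cube at (-149, -55, 185) mm, axes as the cube's. x and y are true, but the ring's slotted mount is set anywhere from 14 mm below to 14 mm above: the bar's true height is not measured and must be felt or seen. The ring does not give under pushes below 100 N.
- ring_shank (a point): Nominal root of the ring's shank at the shut door's outer face, cube frame (-116, -55, 162) mm, same unmeasured height error as the bar. The ring's end posts stand 26 mm before and behind the bar's middle (45 mm clear between them); its bottom bar's axis is 46 mm below the top bar's.
- snap_hook: Loose steel snap hook, 0.22 kg, standing on its feet, mouth down. Origin: centre of its underside; z up, the hook lies in its y-z plane. 20 mm thick (x), steel 48 mm high, y -24 to +20.5 mm; clear between the legs y -15 to +9.5, inner top at z = 38 mm, where the bar ends up. Mouth y -10 to +9.5 mm. Works either way round; on the bar it hangs upright by itself.
- hook_grip (a point): In the upper half of the hook's ribbed rubber grip (does not slip in the fingers), 69 mm above the hook's origin, axes as the hook's. Grip 34 mm wide (y), 18 mm thick (x), from hook z = 48 to 75 mm, above the wider steel shoulders: best pinched across y.
- gate (a joint): Angle of the hook's gate (rad): 0 shut, level across the mouth; up to 1.5 swung up into the hook. 22.5 mm long, 6 mm thick, hinged at hook y = -13.5, z = 9 mm; spring 0.09 N m, plus 0.06 N m/rad. Pushing past it takes 5 to 12 N; the bar's axis clears its tip at hook z of 28 to 32 mm and the gate flicks shut; the bar meets the rigid inner top with its axis at z = 34.5 mm.
- aeroplane: Navy plastic toy aeroplane, 165 mm long, 170 mm span, 64 mm high; bystander. Origin under its middle.
- half_cylinder: Wooden half cylinder, 80 mm long, 60 mm wide, 30 mm high; bystander. Origin under its centre.
- kettle: Silver aluminium toy kettle with a black handle, 92 mm across, 101 mm high; bystander. Origin under its centre.
- bunny: White ceramic bunny figurine, 48 mm across, 93 mm high, standing on top of the cube; bystander. Origin under its centre.
- cone: Green stacking cone, 80 mm across, 100 mm high; bystander. Origin under its centre.
- toy_car: Wooden toy car, 90 mm long, 50 mm high; bystander. Origin under its centre.
There are look-alikes about, which are no part of the job. Leave any purple look-alike of the snap_hook alone.

How it is judged:
By the outcome, as a careful person would: the job done as asked, in the order asked, and still so for the second after the job is handed in, with the robot touching nothing.
It also fails if it takes over 67 s, if anything falls off the work surface, if the arm or the gripper's body presses on something with over 40 N, if the wrist force passes 120 N, or if a joint passes its speed limit or range.

## Working session

There is one attempt and no reset: what is moved stays moved. The work goes in short steps, Python scripts to look and compute and a shell command to move; the robot and the scene stay as the last step left them, time stands still between calls to the robot, and variables do not carry over. Pictures are saved under pics/ and viewed, about 8 in all and at most 12, crops included, and the job is handed in when it is done.

```bash
mkdir -p pics; ls
cat > h.py <<'E'
import numpy as np, cv2
from scipy.spatial.transform import Rotation as R
from workcell import ctrl
def K(c):
    f=192/np.tan(np.radians(c["vfov"])/2); return np.array([[f,0,c["cx"]],[0,f,c["cy"]],[0,0,1.]])
def grab(n):
    o=ctrl.get_obs(); c=ctrl.camera(n)
    if "T" not in c:
        T=np.eye(4); T[:3,:3]=R.from_rotvec(o["tool_rot"]).as_matrix(); T[:3,3]=o["eef_pos"]; c["T"]=T@np.array(c["mount"])
    c["T"]=np.array(c["T"]); return c
def rays(c,px):
    px=np.array(px,float).reshape(-1,1,2)
    n=cv2.undistortPoints(px,K(c),np.array(c["dist_coeffs"],float)).reshape(-1,2)
    return np.c_[n,np.ones(len(n))]
def onplane(c,px,z):
    d=rays(c,px)@c["T"][:3,:3].T; o=c["T"][:3,3]; return o+d*((z-o[2])/d[:,2])[:,None]
def cloud(c):
    v,u=np.mgrid[0:384,0:512]; d=rays(c,np.c_[u.ravel(),v.ravel()])
    P=(d*c["range_z"].reshape(-1,1))@c["T"][:3,:3].T+c["T"][:3,3]
    P[c["range_z"].ravel()<=0]=np.nan; return P.reshape(384,512,3)
def proj(c,P):
    Ti=np.linalg.inv(c["T"]); Q=np.atleast_2d(P)@Ti[:3,:3].T+Ti[:3,3]
    return cv2.projectPoints(Q,np.zeros(3),np.zeros(3),K(c),np.array(c["dist_coeffs"],float))[0].reshape(-1,2)
def save(c,n,s=1,box=None):
    im=c["color"][...,::-1]
    if box: im=im[box[1]:box[3],box[0]:box[2]]
    cv2.imwrite("pics/"+n,cv2.resize(im,None,fx=s,fy=s,interpolation=cv2.INTER_CUBIC))
E
python3 - <<'E'
from h import *
import pickle
cs={n:grab(n) for n in("top","side","wrist")}
pickle.dump(cs,open("c0.pkl","wb"))
im=np.vstack([np.hstack([cs["top"]["color"],cs["side"]["color"]])])
cv2.imwrite("pics/a.png",cv2.resize(cs["top"]["color"][...,::-1],None,fx=1.5,fy=1.5))
cv2.imwrite("pics/b.png",cv2.resize(cs["side"]["color"][...,::-1],None,fx=1.5,fy=1.5))
for n in cs: print(n,cs[n]["T"].round(3).tolist(),cs[n]["vfov"],cs[n]["dist_coeffs"])
print(ctrl.tcp_to_grasp,ctrl.get_obs())
E
```

```text
pics
top [[-0.006, -0.99, 0.143, 0.355], [-1.0, 0.009, 0.018, -0.053], [-0.019, -0.143, -0.99, 1.276], [0.0, 0.0, 0.0, 1.0]] 49.15740204721493 [-0.03132448  0.          0.          0.          0.        ]
side [[-0.757, -0.375, 0.536, -0.1], [-0.654, 0.448, -0.61, 0.665], [-0.012, -0.812, -0.584, 0.798], [0.0, 0.0, 0.0, 1.0]] 48.37430871454715 [0.01346528 0.         0.         0.         0.        ]
wrist [[0.424, -0.869, -0.254, 0.334], [-0.906, -0.407, -0.118, -0.533], [-0.001, 0.281, -0.96, 0.384], [0.0, 0.0, 0.0, 1.0]] 65.88657889691838 [-0.02972452  0.          0.          0.          0.        ]
0.0187 {'t': 0.15, 'qpos': array([-1.15097778e+00,  4.23685569e-01,  1.63047657e+00,  1.85256535e-05,
        1.08861570e+00, -1.89959438e-02]), 'joint_velocities': array([-0.000435  , -0.00261917, -0.00260118,  0.00079424, -0.00070638,
        0.001323  ]), 'joint_efforts': array([ 8.90254364e-05, -5.44985640e+01, -2.73916215e+01,  6.43826625e-02,
        2.05617025e-02, -7.09222513e-05]), 'eef_pos': array([ 0.26539995, -0.56538585,  0.2220825 ]), 'tool_rot': array([-3.06514422e+00, -6.83504456e-01,  3.45224207e-04]), 'ft_force': array([-0.14214832, -0.20361226, -0.66237456]), 'ft_torque': array([ 0.05040583, -0.01490906,  0.02056157]), 'finger_gap': 0.08752403886643956}
```

View pics/a.png

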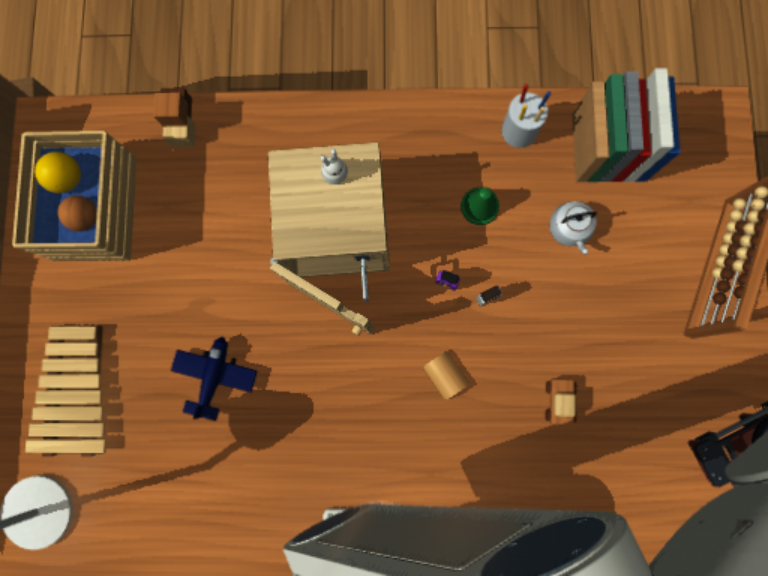

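View pics/b.png

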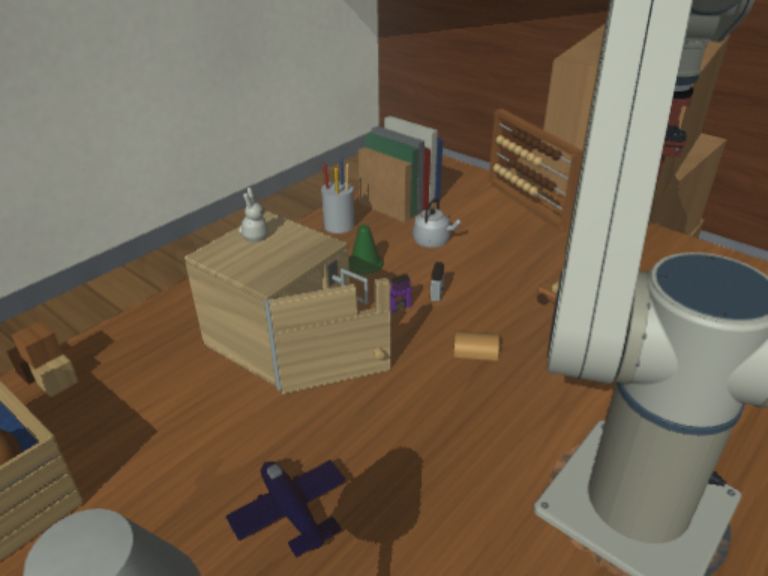

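The top view (1.5x) shows the cube at (327,200), the door ajar to (368,328), the ring bar at about (365,257) to (365,297), and the grey hook at (489,295). The purple look-alike is at (448,279). The side view agrees with this.

Run:
```python
from h import *
import pickle
cs=pickle.load(open("c0.pkl","rb"))
c=cs["top"]; P=cloud(c)
# cube top
m=(abs(P[...,2]-.2)<.006)
m[:, :170]=0; m[:,262:]=0; m[178:]=0
m=cv2.morphologyEx(m.astype(np.uint8),cv2.MORPH_OPEN,np.ones((5,5)))
m=cv2.morphologyEx(m,cv2.MORPH_CLOSE,np.ones((25,25)))
ct=max(cv2.findContours(m,0,2)[0],key=cv2.contourArea)
W=onplane(c,ct.reshape(-1,2),.2)[:,:2]
r=cv2.minAreaRect((W*1000).astype(np.float32)); print("cube",r, "z",np.nanmedian(P[...,2][m>0]))
print("boxpts",cv2.boxPoints(r).round(0).tolist())
# colours crop
save(c,"top_crop.png",5,(225,155,345,215))
for n,b in(("top",(300,180,345,212)),("side",(255,165,305,215))):
    cc=cs[n];Q=cloud(cc);x0,y0,x1,y1=b
    mm=np.zeros((384,512),bool);mm[y0:y1,x0:x1]=1
    mm&=(Q[...,2]>.012)&(Q[...,2]<.12)
    col=cc["color"].astype(int); pur=(col[...,2]-col[...,1]>25)
    for s,k in(("purple",mm&pur),("hook",mm&~pur)):
        q=Q[k]; 
        if len(q): print(n,s,len(q),q.mean(0).round(4),q.min(0).round(3),q.max(0).round(3))
# door top edge
mm=(abs(P[...,2]-.196)<.01); mm[:174]=0;mm[225:]=0;mm[:,:175]=0;mm[:,250:]=0
print("door");q=P[mm];print(len(q));
W=q[:,:2]*1000
print(cv2.minAreaRect(W.astype(np.float32)),W.mean(0));
```

```text
cube ((671.45166015625, 85.28565216064453), (200.44850158691406, 199.92230224609375), 3.9084370136260986) z 0.19889152976993696
boxpts [[565.0, 178.0], [578.0, -21.0], [778.0, -8.0], [765.0, 192.0]]
top purple 20 [ 0.5406 -0.1499  0.0451] [ 0.536 -0.161  0.014] [ 0.552 -0.141  0.069]
top hook 165 [ 0.5255 -0.2009  0.0634] [ 0.504 -0.243  0.012] [ 0.561 -0.14   0.079]
side purple 126 [ 0.5489 -0.1335  0.0368] [ 0.536 -0.154  0.013] [ 0.565 -0.114  0.067]
side hook 297 [ 0.5254 -0.1737  0.0568] [ 0.448 -0.242  0.012] [0.57  0.026 0.119]
door
367
((507.4892272949219, 99.8379898071289), (201.67449951171875, 16.22064971923828), 57.748634338378906) [511.98332404 107.52648176]
```

View pics/top_crop.png

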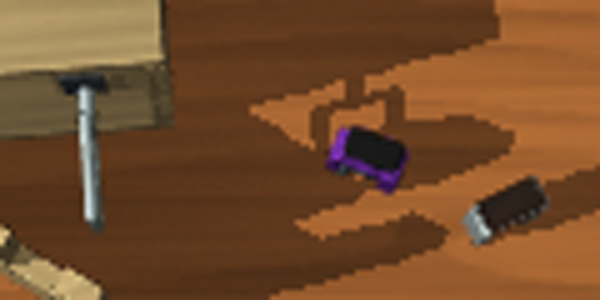

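```bash
cat >> h.py <<'E'
def go(x,y,z=None,yaw=None):
    "shift in tool axes (mm) and then turn (deg, about tool z) to reach a world point"
    o=ctrl.get_obs(); M=R.from_rotvec(o["tool_rot"]).as_matrix(); p=np.array(o["eef_pos"])
    t=np.array([x,y,p[2] if z is None else z]); d=M.T@(t-p)*1000
    y0=np.degrees(np.arctan2(M[1,0],M[0,0]))
    print("t%.2f"%o["t"],"at",p.round(4),"yaw %.2f"%y0,"shift",d.round(1),"n",np.ceil(abs(d).max()/60), "turn",None if yaw is None else round(-((yaw-y0+180)%360-180),1),"F",np.round(o["ft_force"],1))
E
python3 -c "
from h import *
go(.48,-.15,.22)"
```

```text
t0.15 at [ 0.2654 -0.5654  0.2221] yaw 25.14 shift [ 370.7 -284.9    2.4] n 7.0 turn None F [-0.1 -0.2 -0.7]
```

```bash
python3 -m creep '[46,-36,0,0,50, 46,-36,0,0,50, 46,-36,0,0,50, 46,-36,0,0,50, 46,-36,0,0,50, 46,-36,0,0,50, 46,-36,0,0,50, 46,-36,0,0,50, 0,0,0,0,50, 0,0,0,0,50]'
python3 - <<'E'
from h import *
import pickle
go(.48,-.15,.22)
c=grab("wrist");pickle.dump(c,open("w1.pkl","wb"));save(c,"w1.png",1.5)
E
```

```text
t: 1.4
eef_pos: [0.4761, -0.1487, 0.2225]
tool_rot: [3.066, 0.685, -0.001]
ft_force: [-1.1, -1.0, 0.1]
finger_gap: 0.0497
t1.40 at [ 0.4761 -0.1487  0.2225] yaw 25.20 shift [3.  2.8 2.5] n 1.0 turn None F [-1.1 -1.   0.1]
```

View pics/w1.png

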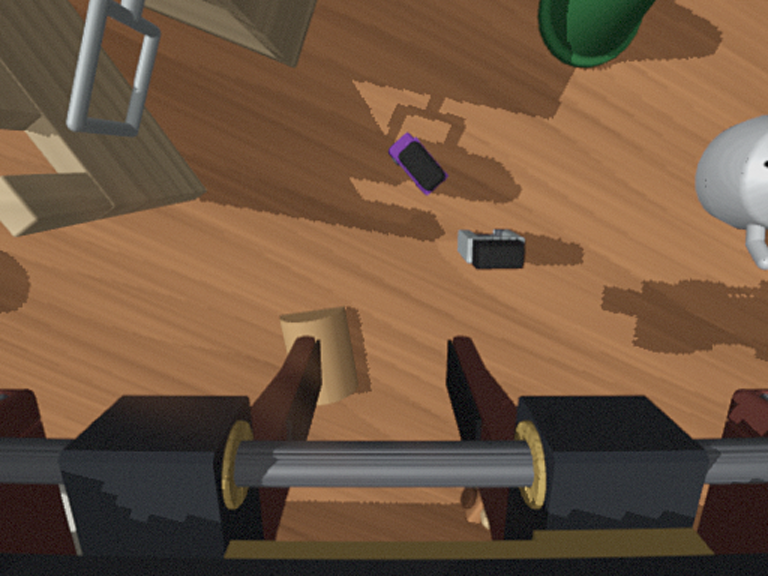

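The wrist view (1.5x) shows the grey hook's grip at (498,253), almost lined up with the jaws. The purple one is at (420,163), and the ring's top bar runs from about (100,10) to (78,125).

Run:
```python
from h import *
import pickle
c=pickle.load(open("w1.pkl","rb"));P=cloud(c);col=c["color"].astype(int)
# hook grip
m=np.zeros((384,512),np.uint8);m[150:190,300:360]=1
m&=(col.max(2)<60).astype(np.uint8)
mz=(m>0)&(abs(P[...,2]-.075)<.005)
print("dark",m.sum(),mz.sum(),"z",np.nanmedian(P[...,2][mz]))
px=np.argwhere(mz)[:,::-1]
W=onplane(c,px,.075)[:,:2]*1000; r=cv2.minAreaRect(W.astype(np.float32)); print("grip",r,W.mean(0), P[mz].mean(0))
# steel
b=np.zeros((384,512),bool);b[145:190,295:360]=1
q=P[b&(P[...,2]>.03)&(P[...,2]<.055)];print("steel",len(q),q.min(0),q.max(0))
# purple
pu=(col[...,2]-col[...,1]>25)|(col.max(2)<50); b=np.zeros((384,512),bool);b[80:135,250:305]=1
q=P[b&pu&(P[...,2]>.03)];M=c["T"];
from numpy import array
th=np.radians(25.2);ux=array([np.cos(th),np.sin(th)]);uy=array([np.sin(th),-np.cos(th)])
g=array(r[0])/1000
print("purple rel grip: x",((q[:,:2]-g)@ux).min()*1000,((q[:,:2]-g)@ux).max()*1000,"y",((q[:,:2]-g)@uy).min()*1000,((q[:,:2]-g)@uy).max()*1000)
# ring
C=array([671.4,85.3])/1000;a=np.radians(3.9);cx=array([np.cos(a),np.sin(a)]);cy=array([-np.sin(a),np.cos(a)])
Q=np.c_[((P.reshape(-1,3)[:,:2]-C)@cx),((P.reshape(-1,3)[:,:2]-C)@cy),P.reshape(-1,3)[:,2]].reshape(384,512,3)*1000
b=np.zeros((384,512),bool);b[0:95,40:110]=1
sat=col.max(2)-col.min(2)
k=b&(sat<25)&(col.max(2)>70)
q=Q[k];print("ring pts",len(q));
h,e=np.histogram(q[:,2][~np.isnan(q[:,2])],bins=np.arange(120,220,5));print(h,e[:-1])
t=q[q[:,2]>np.nanmax(q[:,2])-12]
t=q[(q[:,0]>-172)&(q[:,0]<-128)&(q[:,2]>160)]
print(len(t),np.percentile(t,[5,25,50,75,95],axis=0).round(1))
# same, top camera
cs=pickle.load(open("c0.pkl","rb"))
for n,bx in(("top",(235,172,250,202)),("side",(218,175,250,200))):
    cc=cs[n];PP=cloud(cc)*1000;co=cc["color"].astype(int)
    q=np.dstack([(PP[...,:2]-C*1000)@cx,(PP[...,:2]-C*1000)@cy,PP[...,2]])
    bb=np.zeros((384,512),bool);bb[bx[1]:bx[3],bx[0]:bx[2]]=1
    k=bb&(co.max(2)-co.min(2)<30)&(co.max(2)>90)&(q[...,2]>150)&(q[...,0]>-185)&(q[...,0]<-125);t=q[k]
    if len(t):print(n,len(t),np.percentile(t,[5,25,50,75,95],axis=0).round(1))
```

```text
dark 643 493 z 0.07496005615265999
grip ((521.918701171875, -218.55079650878906), (17.405963897705078, 33.507511138916016), 25.212299346923828) [ 521.71427054 -218.80604106] [ 0.52169655 -0.21888864  0.07471877]
steel 233 [ 0.50423664 -0.23794669  0.03068868] [ 0.53988314 -0.19843683  0.05468324]
purple rel grip: x 40.88604824093529 83.44636553225239 y -79.36959715032805 -39.06586889888219
ring pts 2332
[   8   86  547   34   29   33   77  125   37   43   62 1008   24    0
    0    0    0    0    0] [120 125 130 135 140 145 150 155 160 165 170 175 180 185 190 195 200 205
 210]
883 [[-170.9  -60.2  174.2]
 [-162.4  -59.4  176.9]
 [-150.1  -58.3  178. ]
 [-138.5  -56.7  178.7]
 [-130.1  -54.7  179.7]]
top 44 [[-172.7  -57.6  173.8]
 [-162.1  -56.2  175.2]
 [-148.1  -54.9  176.9]
 [-137.9  -53.2  178.2]
 [-129.8  -52.1  179.9]]
side 62 [[-176.5  -58.   156. ]
 [-173.7  -56.2  172.1]
 [-160.9  -55.2  175.4]
 [-142.1  -54.2  177.2]
 [-127.3  -51.7  179.7]]
```

```bash
python3 -m creep '[0,0,0,10.6,0, 0,0,0,10.6,0, 0,0,0,0,0]'; python3 -c "
from h import *
go(.465,.135,.165,3.9)"
```

```text
t: 1.82
eef_pos: [0.4757, -0.1501, 0.2226]
tool_rot: [3.14, 0.107, -0.0]
ft_force: [0.6, 0.2, 0.6]
finger_gap: 0.0236
t1.82 at [ 0.4757 -0.1501  0.2226] yaw 3.90 shift [   8.7 -285.2   57.6] n 5.0 turn -0.0 F [0.6 0.2 0.6]
```

```bash
python3 -m creep '[2,-57,0,0,0, 2,-57,0,0,0, 2,-57,0,0,0, 2,-57,0,0,0, 1,-57,0,0,0, 0,0,0,0,0, 0,0,29,0,0, 0,0,29,0,0, 0,0,0,0,0, 0,0,0,0,0]'; python3 -c "
from h import *
go(.5035,.1105)"
```

```text
t: 3.08
eef_pos: [0.4664, 0.1354, 0.1654]
tool_rot: [-3.14, -0.108, -0.001]
ft_force: [0.7, 1.1, 0.9]
finger_gap: 0.0005
t3.08 at [0.4664 0.1354 0.1654] yaw 3.93 shift [35.3 27.4  0. ] n 1.0 turn None F [0.7 1.1 0.9]
```

```bash
python3 -m creep '[10,7.5,0,0,0, 10,7.5,0,0,0, 10,7.5,0,0,0, 10,7.5,0,0,0, 8,7.5,0,0,0, 8,7.5,0,0,0, 8,6,0,0,0, 0,0,0,0,0]'; python3 -c "
from h import *
go(.545,.087)"
```

```text
t: 4.08
eef_pos: [0.5338, 0.0894, 0.1647]
tool_rot: [3.14, 0.107, 0.001]
ft_force: [-0.6, -0.4, -0.3]
finger_gap: 0.0007
t4.08 at [0.5338 0.0894 0.1647] yaw 3.90 shift [11.   3.1  0. ] n 1.0 turn None F [-0.6 -0.4 -0.3]
```

```bash
python3 -m creep '[3,0,0,0,0, 3,0,0,0,0, 2,0,0,0,0, 0,0,0,0,0]'|sed -n '1,4p';python3 -m creep '[1,0,0,0,0, 1,0,0,0,0, 0,0,0,0,0]'|sed -n '1,4p';python3 -m creep '[1,0,0,0,0, 0,0,0,0,0]'|sed -n '1,4p'
```

```text
t: 4.58
eef_pos: [0.5413, 0.0905, 0.1647]
tool_rot: [-3.14, -0.108, -0.001]
ft_force: [-0.0, 0.3, 0.1]
t: 4.95
eef_pos: [0.5431, 0.0905, 0.1647]
tool_rot: [-3.14, -0.108, -0.0]
ft_force: [0.3, -0.3, -0.0]
t: 5.2
eef_pos: [0.5442, 0.0905, 0.1647]
tool_rot: [-3.14, -0.108, -0.0]
ft_force: [-1.0, 1.2, 0.0]
```

```bash
for i in 1 2 ; do python3 -m creep '[1,0,0,0,0, 0,0,0,0,0]'|sed -n '1,4p';done
```

```text
t: 5.45
eef_pos: [0.5452, 0.0906, 0.1647]
tool_rot: [-3.14, -0.108, -0.0]
ft_force: [0.8, -0.1, -0.8]
t: 5.7
eef_pos: [0.5455, 0.0906, 0.1646]
tool_rot: [3.14, 0.108, -0.002]
ft_force: [-3.2, -0.5, 2.0]
```

Run:
```python
from h import *
c=grab("top");P=cloud(c)
save(c,"door.png",5,(165,140,285,230))
```

```text
(no output)
```

View pics/door.png

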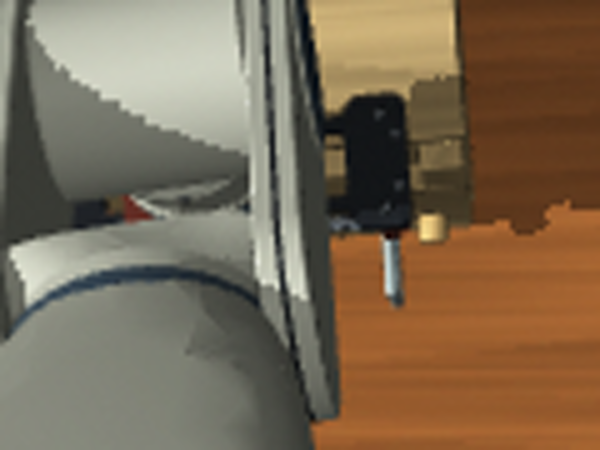

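The top view shows the ring at (393,270) poking through the door, with the door flush against the cube. Force has begun to rise at the predicted closed position, so I'll press once more to confirm the stop.

```bash
python3 -m creep '[1,0,0,0,0, 0.5,0,0,0,0, 0,0,0,0,0]'|sed -n '1,4p'; python3 -m creep '[-12,0,0,0,0, -40,0,0,0,0, 0,0,-50,0,20, 0,0,-20,0,40, 0,0,0,-10.6,50, 0,0,0,-10.6,50, 0,0,0,0,50]'; python3 -c "
from h import *
go(.522,-.2187,.16,25.2)
d=grab('wrist'); import pickle; pickle.dump(d,open('w2.pkl','wb'))"
```

```text
t: 6.12
eef_pos: [0.5455, 0.0906, 0.1645]
tool_rot: [3.139, 0.108, -0.007]
ft_force: [-9.1, -0.9, 7.9]
t: 7.0
eef_pos: [0.4957, 0.0872, 0.2348]
tool_rot: [3.067, 0.681, 0.002]
ft_force: [1.1, -0.7, -1.0]
finger_gap: 0.0468
t7.00 at [0.4957 0.0872 0.2348] yaw 25.05 shift [-105.8  288.3   74.8] n 5.0 turn -0.2 F [ 1.1 -0.7 -1. ]
```

```bash
python3 -m creep '[-21,57,0,0,50, -21,57,0,0,50, -21,57,0,0,50, -21,57,0,0,50, -21,57,30,0,50, 0,0,30,0,50, 0,0,0,0,50, 0,0,0,0,50]'
python3 - <<'E'
from h import *
go(.522,-.2187,.052,25.2)
c=grab("wrist");P=cloud(c);col=c["color"].astype(int)
mz=(col.max(2)<60)&(abs(P[...,2]-.075)<.006)
mz&=(np.hypot(P[...,0]-.522,P[...,1]+.2187)<.035)
px=np.argwhere(mz)[:,::-1];W=onplane(c,px,.075)[:,:2]*1000
print(mz.sum(),cv2.minAreaRect(W.astype(np.float32)))
save(c,"w3.png",1.5)
E
```

```text
t: 8.05
eef_pos: [0.5217, -0.2104, 0.1777]
tool_rot: [3.066, 0.682, 0.001]
ft_force: [0.1, 0.2, 0.5]
finger_gap: 0.0499
t8.05 at [ 0.5217 -0.2104  0.1777] yaw 25.09 shift [ -3.3   7.6 125.8] n 3.0 turn -0.1 F [0.1 0.2 0.5]
640 ((523.1261596679688, -219.5470428466797), (17.53491973876953, 32.82476806640625), 25.028743743896484)
```

View pics/w3.png

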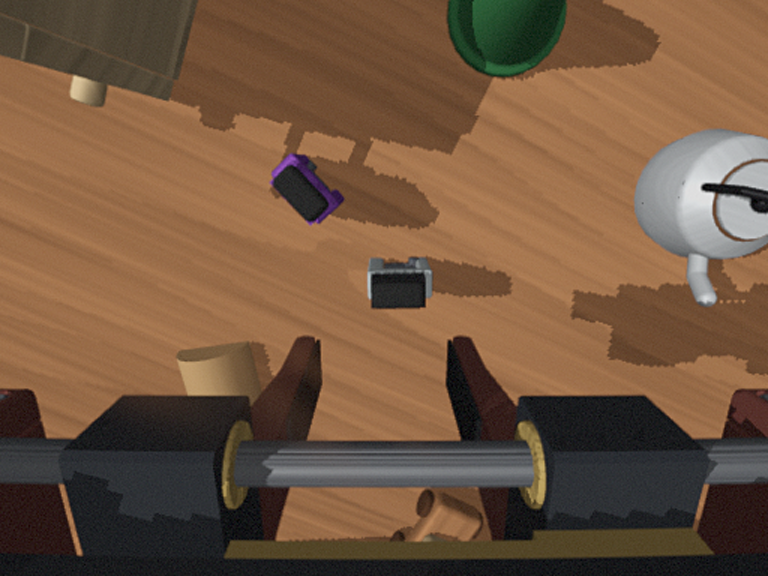

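The wrist view shows the hook at (398,283) square to the jaws. The purple hook at (305,190) is clear of the fingers. The closed door is at top left.

```bash
python3 -m creep '[-2.8,8.5,30,0,50, 0,0,40,0,50, 0,0,30,0,50, 0,0,15,0,50, 0,0,9.5,0,50, 0,0,0,0,50, 0,0,0,0,50]'; python3 -c "
from h import *
go(.5228,-.2193,.053,25.0)"
```

```text
t: 8.98
eef_pos: [0.5231, -0.2199, 0.0535]
tool_rot: [3.065, 0.684, 0.002]
ft_force: [-0.2, 0.2, -1.1]
finger_gap: 0.0503
t8.97 at [ 0.5231 -0.2199  0.0535] yaw 25.15 shift [-0.  -0.7  0.5] n 1.0 turn 0.1 F [-0.2  0.2 -1.1]
```

```bash
python3 -m creep '[0,0,-0.5,0,30, 0,0,0,0,30, 0,0,0,0,30, 0,0,0,0,30, 0,0,0,0,30, 0,0,0,0,30]' 45; python3 -m creep '[0,0,-10,0,30, 0,0,-40,0,30, 0,0,-50,0,30, 0,0,-50,0,30, 0,0,-35,0,30, 0,0,0,10.6,30, 0,0,0,10.6,30, 0,0,0,0,30]';python3 -c "
from h import *
a=np.radians(3.9)
p=np.array([671.4-149*np.cos(a)+56*np.sin(a),85.3-149*np.sin(a)-56*np.cos(a)])/1000;print(p)
go(p[0],p[1],.25,3.9)"
```

```text
t: 9.72
eef_pos: [0.5228, -0.2199, 0.0536]
tool_rot: [3.066, 0.684, 0.001]
ft_force: [-0.5, -0.9, 5.6]
finger_gap: 0.034
t: 10.72
eef_pos: [0.5218, -0.2194, 0.238]
tool_rot: [-3.139, -0.111, 0.001]
ft_force: [-1.0, 0.1, -3.6]
finger_gap: 0.0338
[0.5265539 0.0192954]
t10.72 at [ 0.5218 -0.2194  0.238 ] yaw 4.04 shift [  21.5 -237.8  -12. ] n 4.0 turn 0.1 F [-1.   0.1 -3.6]
```

```bash
python3 -m creep '[5,-45,-14,0,30, 5,-45,-10,0,30, 5,-45,0,0,30, 4,-45,0,0,30, 2,-40,0,0,30, 0,0,0,0,30, 0,0,0,0,30]';python3 - <<'E'
from h import *
import pickle
go(.5266,.0193,.262,3.9)
C=np.array([671.4,85.3]);a=np.radians(3.9);cx=np.array([np.cos(a),np.sin(a)]);cy=np.array([-np.sin(a),np.cos(a)])
now=grab("wrist");pickle.dump(now,open("w4.pkl","wb"));side=grab("side");pickle.dump(side,open("s4.pkl","wb"))
for n,c in(("w1",pickle.load(open("w1.pkl","rb"))),("w2",pickle.load(open("w2.pkl","rb"))),("now",now),("side",side)):
    P=cloud(c)*1000;q=np.dstack([(P[...,:2]-C)@cx,(P[...,:2]-C)@cy,P[...,2]]);co=c["color"].astype(int)
    k=(co.max(2)-co.min(2)<30)&(q[...,0]>-170)&(q[...,0]<-130)&(abs(q[...,1]+55)<12)&(q[...,2]>165)&(q[...,2]<190);t=q[k]
    if len(t):print(n,len(t),np.percentile(t,[5,25,50,75,95],axis=0).round(1).tolist())
im=np.hstack([now["color"],side["color"]]);save(now,"w4.png",1.5)
save(side,"s4.png",3,(150,90,350,270))
E
```

```text
t: 11.6
eef_pos: [0.528, 0.001, 0.2619]
tool_rot: [3.139, 0.112, -0.001]
ft_force: [0.0, -0.6, -2.6]
finger_gap: 0.0334
t11.60 at [0.528  0.001  0.2619] yaw 4.10 shift [ -0.1 -18.4  -0.1] n 1.0 turn 0.2 F [ 0.  -0.6 -2.6]
w1 822 [[-167.9, -60.4, 174.9], [-159.9, -59.6, 176.8], [-149.6, -58.5, 178.0], [-139.6, -56.8, 178.7], [-131.9, -54.8, 179.6]]
w2 448 [[-167.7, -58.7, 175.5], [-159.7, -57.0, 177.4], [-149.5, -55.3, 178.4], [-139.7, -53.9, 179.0], [-131.9, -53.2, 179.7]]
now 186 [[-150.0, -59.9, 176.3], [-145.7, -58.4, 177.6], [-140.4, -57.0, 178.4], [-135.2, -55.1, 178.8], [-131.1, -53.8, 179.6]]
side 35 [[-167.0, -58.5, 173.7], [-159.2, -56.3, 175.0], [-149.5, -54.7, 176.4], [-139.5, -53.5, 178.1], [-132.3, -52.6, 179.0]]
```

View pics/s4.png

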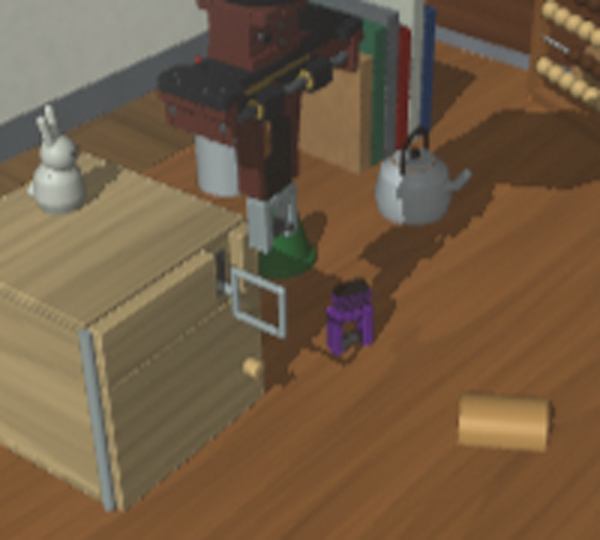

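View pics/w4.png

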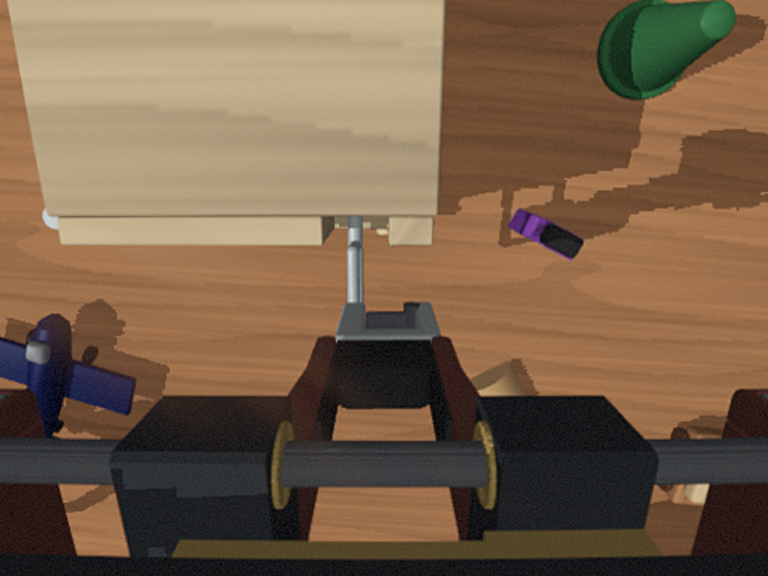

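The side view shows the door shut and the ring clear of it at (258,300). The hook is upright, to the right of the ring. In the wrist view the bar is at column 356, left of the hook. Next I'll move over the bar and go down step by step.

```bash
python3 -m creep '[0,-9,0,0.2,30, 0,-9,0,0,30, 0,0,0,0,30, 0,0,10,0,30, 0,0,10,0,30, 0,0,0,0,30, 0,0,0,0,30]';for i in 1 2 3; do python3 -m creep '[0,0,2,0,30, 0,0,2,0,30, 0,0,2,0,30, 0,0,0,0,30]'|sed -n '1,4p'; done
```

```text
t: 12.58
eef_pos: [0.527, 0.0192, 0.2419]
tool_rot: [3.14, 0.102, -0.0]
ft_force: [-0.1, 0.7, -2.6]
finger_gap: 0.0339
t: 13.08
eef_pos: [0.5269, 0.0193, 0.2359]
tool_rot: [-3.14, -0.103, 0.0]
ft_force: [-0.1, -0.8, -2.6]
t: 13.58
eef_pos: [0.5268, 0.0192, 0.2298]
tool_rot: [-3.14, -0.103, 0.001]
ft_force: [1.0, 0.3, -2.7]
t: 14.08
eef_pos: [0.5272, 0.0191, 0.2245]
tool_rot: [3.14, 0.103, 0.001]
ft_force: [-2.0, -1.6, 4.0]
```

```bash
for i in 1 2 3 4 ; do python3 -m creep '[0,0,2,0,30, 0,0,2,0,30, 0,0,0,0,30]'|sed -n '2,4p'; done
```

```text
eef_pos: [0.5272, 0.0191, 0.2207]
tool_rot: [3.14, 0.103, 0.001]
ft_force: [-1.9, -1.9, 7.3]
eef_pos: [0.5277, 0.0189, 0.217]
tool_rot: [3.139, 0.103, 0.003]
ft_force: [-1.2, -1.7, 8.4]
eef_pos: [0.5283, 0.0185, 0.2131]
tool_rot: [3.138, 0.103, 0.005]
ft_force: [-0.6, -3.9, 6.3]
eef_pos: [0.5284, 0.0183, 0.2089]
tool_rot: [3.138, 0.103, 0.005]
ft_force: [0.7, -5.2, 4.3]
```

```bash
for i in 1 2 3 4 5; do python3 -m creep '[0,0,1,0,30, 0,0,1,0,30, 0,0,0,0,30]'|sed -n '2p;4p'; done
```

```text
eef_pos: [0.5284, 0.0183, 0.2069]
ft_force: [1.3, -5.5, 4.2]
eef_pos: [0.5283, 0.0184, 0.2047]
ft_force: [1.5, -4.6, 4.4]
eef_pos: [0.528, 0.0184, 0.2025]
ft_force: [0.7, -5.3, 2.8]
eef_pos: [0.5278, 0.0182, 0.2002]
ft_force: [1.6, -6.2, 0.4]
eef_pos: [0.5266, 0.0195, 0.1975]
ft_force: [-0.3, -0.2, -2.6]
```

The force has dropped back to the hook's own weight, so the gate has flicked shut. Next I'll let the hook down onto the bar.

```bash
for i in 1 2 3 4; do python3 -m creep '[0,0,0.7,0,30, 0,0,0,0,30]'|sed -n '2p;4p'; done
```

```text
eef_pos: [0.5269, 0.0195, 0.1971]
ft_force: [-1.0, -0.8, -3.0]
eef_pos: [0.5269, 0.0193, 0.1965]
ft_force: [-0.1, 0.5, -2.6]
eef_pos: [0.5269, 0.0193, 0.1958]
ft_force: [-0.2, 0.3, -3.5]
eef_pos: [0.5269, 0.0193, 0.1951]
ft_force: [1.0, 0.7, -2.5]
```

```bash
for i in 1 2 3 4; do python3 -m creep '[0,0,0.5,0,30, 0,0,0,0,30]'|sed -n '2p;4p'; done
```

```text
eef_pos: [0.527, 0.0192, 0.1947]
ft_force: [0.1, 0.2, -2.4]
eef_pos: [0.5269, 0.0193, 0.1941]
ft_force: [0.4, -1.1, -2.7]
eef_pos: [0.5271, 0.0193, 0.194]
ft_force: [-1.5, -0.0, 1.7]
eef_pos: [0.5271, 0.0193, 0.1939]
ft_force: [-2.7, 1.0, 5.9]
```

```bash
python3 -m creep '[0,0,-0.6,0,30, 0,0,0,0,30]'|sed -n '2p;4p'; python3 -m creep '[0,0,0,0,36, 0,0,0,0,40, 0,0,0,0,46, 0,0,0,0,52, 0,0,0,0,56, 0,0,0,0,56]' | sed -n '2p;4,5p'; python3 -m creep '[0,0,-5,0,56, 0,0,-15,0,56, 0,0,-30,0,56, 0,0,-40,0,56, 0,0,-40,0,56, 0,50,0,0,56, 0,50,0,0,56, 0,50,0,0,56, 0,50,0,0,56, 0,0,0,0,56, 0,0,0,0,56]'
python3 - <<'E'
from h import *
s=grab("side");t=grab("top")
box=(190,90,330,230)
im=np.hstack([cv2.resize(s["color"][130:230,190:290],(400,400),interpolation=2),cv2.resize(t["color"][140:240,175:275],(400,400),interpolation=2)])
cv2.imwrite("pics/end.png",im[...,::-1])
E
```

```text
eef_pos: [0.5271, 0.0193, 0.1939]
ft_force: [-0.5, -0.7, 1.9]
eef_pos: [0.527, 0.0193, 0.1938]
ft_force: [-1.4, 0.3, -0.2]
finger_gap: 0.056
t: 21.82
eef_pos: [0.5399, -0.18, 0.3244]
tool_rot: [-3.14, -0.102, -0.001]
ft_force: [0.6, 0.4, 0.8]
finger_gap: 0.056
```

View pics/end.png

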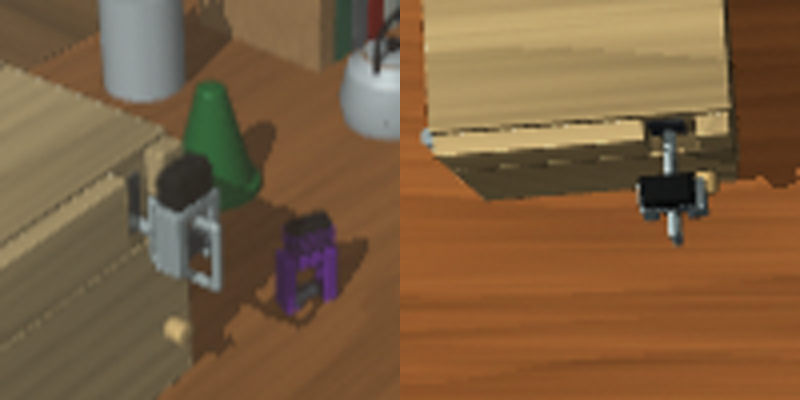

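The side and top views show the hook hanging upright on the bar (left panel, (185,220)), the door flush shut and the other toys untouched.

Run:
```python
from h import *
import pickle
C=np.array([671.4,85.3]);a=np.radians(3.9);cx=np.array([np.cos(a),np.sin(a)]);cy=np.array([-np.sin(a),np.cos(a)])
c=grab("side");P=cloud(c)*1000;q=np.dstack([(P[...,:2]-C)@cx,(P[...,:2]-C)@cy,P[...,2]])
k=(abs(q[...,0]+116)<15)&(q[...,1]>-35)&(q[...,1]<85)&(q[...,2]>60)&(q[...,2]<185);t=q[k]
s=np.polyfit(t[:,1],t[:,0],1);print("door slope deg",np.degrees(s[0]),"x at y0",s[1],len(t))
print(ctrl.job_done())
```

```text
door slope deg -0.08162472845210868 x at y0 -113.99545167109422 1307
the job is handed in; nothing more can be done
None
```

The door is shut, the snap hook is hanging on the ring with its gate closed behind the bar, and I've handed the job in. It took about 22 s of robot time.

- **Door:** I pushed it to its stop, where the push reached about 9 N. In the last images its face is within 0.1° of the cube front. The fitted face is about 2 mm off nominal, which is within the camera calibration.
- **Hook:** I gripped it by the rubber and lowered it over the bar, which I measured about 9 mm below its nominal height. The largest push I read was about 11 N going past the gate. The force then dropped back to the hook's own weight, so the gate had flicked shut.
- **Letting go:** I lowered the hook until it met the bar, with about 8.5 N at most. I eased off before opening the fingers and then backed away.
- **Final check:** The side and top views show the hook hanging upright and the ring through the notch. The cone and the purple look-alike show no sign of having moved; I didn't measure the other toys at the end. No check failed. I didn't tug on the hook or see the gate up close, so its closing rests on the force drop.

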